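Stow the tapered rasp in the joiner's drill block

TASK

Take the tapered rasp with the long straight handle out of the slanted rest and stow it in the wide empty bore of the upright wooden block: let the point about 2 cm into the mouth while the rasp still leans clearly (about as it leant in the rest), then straighten it upright and lower it, still in the hand, until its collar sits on the block, and let go. Leave the ball-handled awl where it is in the rest.

Things in the scene. Friction and masses are not known exactly. Their poses are not given: they have to be found in the camera images.
- rasp_grip (a point): Middle of the rasp's straight pale wooden handle (30 mm across, 82 mm long), on its axis. z runs along the tool, from point to handle end; the tool is round about z, 185 mm long, 0.2 kg. From 41 to 49 mm below (along -z) is a steel collar 50 mm across, then a dark steel shaft 95 mm long, 24 mm across at the collar, tapering to 8 mm at the point, 144 mm from here.
- rasp_tip (a point): The point of the rasp, 144 mm from rasp_grip along -z; same axes. At the start the rasp is in one of two 29 mm holes in the sloping 18 mm board of a plywood rest: it leans 25 degrees from upright, handle end towards the robot, its collar on the board, the shaft hanging through. It pulls out freely along its own z (95 mm to clear).
- bore_mouth (a point): Centre of the mouth of the 32 mm bore in the top of the fixed upright wooden block (85 x 200 mm, 110 mm high). z is up; the bore goes 110 mm straight down to the bench: with the collar on the block the point is 95 mm below the mouth. y runs along the block, whose centre is 50 mm towards +y; two thin drill bits stand 100 to 125 mm towards +y, up to 35 mm above the block.
- awl_ball (a point): Centre of the 42 mm wooden ball handle of the awl, which leans in the other hole of the rest, 130 mm from the rasp, with the same collar, shaft and lean. It stays where it is.
There are look-alikes about, which are no part of the job. Leave any orange look-alike of the part that bears bore_mouth alone. What is shaped like the part that bears rasp_grip but blue is not meant.

How it is judged (in metres and radians):
On the way, in this order (a step that is already met when the one before it is completed fails the run):
1. the rasp's point is at least 8 mm down in the bore while the rasp leans more than 10 degrees (z of rasp_tip in the frame of bore_mouth below -0.008 m and horizontal distance between rasp_tip and bore_mouth below 0.018 m and angle between rasp_grip's own z axis and vertical above 0.175 rad), for 0.1 s.
2. the rasp stands within 12 degrees of upright, its point 70 mm or more down the bore, with the hand still at its handle (z of rasp_tip in the frame of bore_mouth below -0.07 m and horizontal distance between rasp_tip and bore_mouth below 0.02 m and angle between rasp_grip's own z axis and vertical below 0.21 rad and distance between the grasp point and rasp_grip below 0.055 m), for 0.1 s.
At the end, for the whole second after the job is handed in: The rasp stands in the wide bore within 10 degrees of upright, its point at least 85 mm below the mouth (95 mm is fully home) and within 20 mm of the bore's axis, let go; the awl's ball is within 30 mm of where it was (z of rasp_tip in the frame of bore_mouth below -0.085 m and horizontal distance between rasp_tip and bore_mouth below 0.02 m and angle between rasp_grip's own z axis and vertical below 0.175 rad and distance of awl_ball from where it was at the start of the episode below 0.03 m); the robot touches nothing.
It fails at once if the awl is moved by more than 40 mm (distance of awl_ball from where it was at the start of the episode above 0.04 m).
It also fails if it takes over 40 s, if anything falls off the work surface, if the arm or the gripper's body presses on something with over 40 N, if the wrist force passes 120 N, or if a joint passes its speed limit or range.

ROBOT

A 6-joint arm with a two-finger parallel gripper is mounted at the origin on the work surface. World frame = base frame: x ahead of the robot, y to its left, z up, the work surface at z = 0. Lengths are in mm, angles in rad, forces in N, time in s.
With the tool pointing down it reaches from about 350 to 775 mm from the base axis. Payload 7.3 kg.
Tool frame: the origin (TCP) lies on the front face of the gripper's body, between the roots of the fingers; the fingertips stand 66 mm ahead of it and the grasp point (between the pads) lies 47 mm ahead of it (bot.tip_extent is the distance from the TCP to the fingertips, in mm); z points along the fingers, y is the line along which they close (so a half turn about z gives the same grasp; the last joint's range is limited). The gripper opens to 92 mm and grips with 3 to 60 N. Pads are 19 mm wide; open, the fingers measure 130 mm over their backs; the gripper's body (75 mm by 190 mm) begins 47 mm behind the grasp point.
Start: joints at [-1.472, 0.342, 1.524, -0, 1.275, -0.146], TCP at [127.261, -509.356, 292.241] pointing down, gripper open.
Joint ranges: [-2.53, 2.53], [-0.77, 2.02], [0.04, 2.7], [-1, 4.14], [0.28, 2.66], [-3.11, 3.11]. Speed limits (rad/s): [2.57, 2.57, 3.14, 3.14, 3.14, 3.14].

INTERFACE

Orientations are given as [roll, pitch, yaw] about the fixed x, y, z axes, in that order (R = Rz(yaw) Ry(pitch) Rx(roll)).
In Python, from plant import readout, viewer, order, bot gives the robot as it stands.
- The arm moves only by the shell command python3 -m creep 'ROWS'. ROWS is text: rows parted by semicolons, each of 7 numbers parted by spaces: the shift along the world's x, y, z in m, then the turn, a rotation vector about the world's x, y, z in rad, then the opening in per cent of the stroke, from 0 (shut) to 100 (fully open). A call has 1 to 8 rows; each row shifts and turns the commanded pose from where the row before left it; what a row does not reach is not made up. A row lasts 1/12 s, in which the tool goes at most 41.7 mm and 7.16 degrees, less where a joint would pass 70% of its speed; a pose out of reach is approached as far as the arm can. A call is refused whole if a number of a shift passes 0.0417 or a number of a turn 0.125, either way. A call with a gripper value outside its range is refused whole. The fingers move at their own pace and stop on an object; the grip force is fixed at half the most. Time passes only in rows, so rows that do not move let the fingers close. It gives the time, the measured TCP pose, the force, the opening and the grip force at its end, in the units of the state.
- readout.get_obs(): the state, without advancing time (a new reading comes with each control period).
- viewer.capture(name): name is "scene" or "top" or "wrist"; returns the picture (384x512x3 uint8, red, green, blue); there is no depth.
- viewer.camera_info(name): a dict with "fx", "fy", "cx", "cy" (pixels), "origin" and "rotation" of the camera in the world. Camera axes: x right, y up, looking along -z (the intrinsics and any distortion apply to the point x, -y, -z); pixel columns grow to the right and rows downward; lengths in mm; the calibration is good to about 2 mm. A picture is of the moment at which its call begins: read the wrist's pose just before it. camera_info takes no time and is no camera call; for the wrist camera it gives the pose at the moment of the call.
- order.close_job(): hands the job in; it is judged then, once.
The state is a dict: "time": time; "joint_positions": joint angles; "dq": joint speeds; "tau": joint torques, N m; "tool_pos": TCP position; "tcp_rot": TCP orientation; "contact_force": force on the tool from outside, world axes, zero at the start; "moment": the same for the moment, N m; "grip_width": finger opening in mm; "finger_force": force on a finger pad.
Only numpy, scipy, OpenCV 4.12 (cv2) and the standard library are available. Lean on these libraries where they do the work, as an engineer would, in place of code of your own. Each camera call takes 0.05 s, during which the arm holds its last target. There are 200 camera calls.

## Working session

There is one attempt and no reset: what is moved stays moved. The work goes in short steps, Python scripts to look and compute and a shell command to move; the robot and the scene stay as the last step left them, time stands still between calls to the robot, and variables do not carry over. Pictures are saved under pics/ and viewed, at most 10 in all, crops included, and the job is handed in when it is done.

```bash
mkdir -p pics; ls
python3 - <<'E'
from plant import readout, viewer, order, bot
import cv2
for n in ("scene","top"):
    im=viewer.capture(n); cv2.imwrite(f"pics/{n}0.png",im[:,:,::-1]); print(n,viewer.camera_info(n))
print(readout.get_obs()); print([a for a in dir(bot) if a[0]!='_'])
E
```

```text
pics
scene {'fx': 476.62284452693797, 'fy': 476.62284452693797, 'cx': 256.7513787375083, 'cy': 186.9480469464352, 'origin': array([1292.35287451,  321.71115305,  761.12439483]), 'rotation': array([0.91512615, 0.00934531, 1.96014026])}
top {'fx': 494.57269093741075, 'fy': 494.57269093741075, 'cx': 258.8351449122545, 'cy': 191.1487879665716, 'origin': array([ 458.19538592,  -25.54254183, 1376.70808572]), 'rotation': array([ 0.04900726,  0.02397006, -1.55461019])}
{'time': 0.1, 'joint_positions': array([-1.47200475e+00,  3.42666859e-01,  1.52492059e+00, -1.35206029e-05,
        1.27539714e+00, -1.46017237e-01]), 'dq': array([ 7.35624495e-04, -8.27678552e-05, -2.67295363e-03,  5.03374840e-04,
       -3.05388575e-03,  5.69861944e-04]), 'tau': array([ 1.02080186e-03, -4.32004988e+01, -2.44693226e+01,  7.18912901e-02,
        5.26107650e-02, -4.73700993e-05]), 'tool_pos': array([ 127.22715237, -509.07008658,  291.60754279]), 'tcp_rot': array([-3.14021365e+00, -1.89732698e-04,  2.44812628e-01]), 'contact_force': array([-0.33607154,  0.09691448, -0.20315407]), 'moment': array([ 0.01341163,  0.00560141, -0.02310151]), 'finger_force': 0.0, 'grip_width': 91.76516113883184}
['Unreachable', 'tip_extent']
```

View pics/scene0.png

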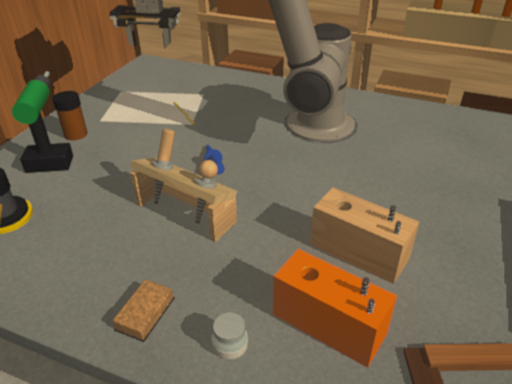

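View pics/top0.png

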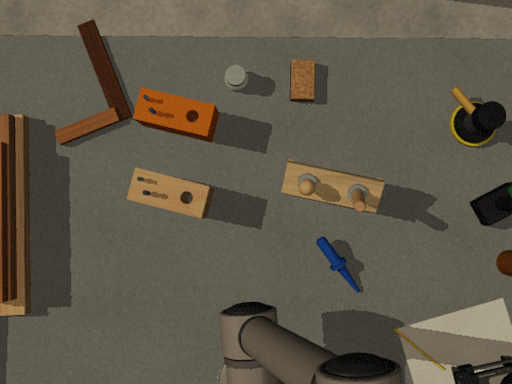

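The scene shows the rasp (cylinder handle) at about (167,147) and the awl ball at (208,169), with the wooden block's bore at (345,206). In the top view these are at (358,200), (307,187) and (187,198). Next I'll enlarge these regions for sub-pixel picks.

Run:
```python
import cv2,numpy as np
s=cv2.imread("pics/scene0.png");t=cv2.imread("pics/top0.png")
f=lambda im,x,y:cv2.resize(im[y:y+75,x:x+100],None,fx=4,fy=4,interpolation=cv2.INTER_CUBIC)
m=np.vstack([np.hstack([f(s,130,120),f(s,310,180)]),np.hstack([f(t,290,155),f(t,120,160)])])
for i in range(0,800,40):
    cv2.line(m,(i,0),(i,600),(255,255,255) if i%400 else (0,0,255),1) if i%400==0 else None
    for y in (0,300): cv2.line(m,(i,y),(i,y+6),(0,0,255),1)
for j in range(0,600,40):
    for x in (0,400): cv2.line(m,(x,j),(x+6,j),(0,0,255),1)
cv2.imwrite("pics/m.png",m)
```

```text
(no output)
```

View pics/m.png

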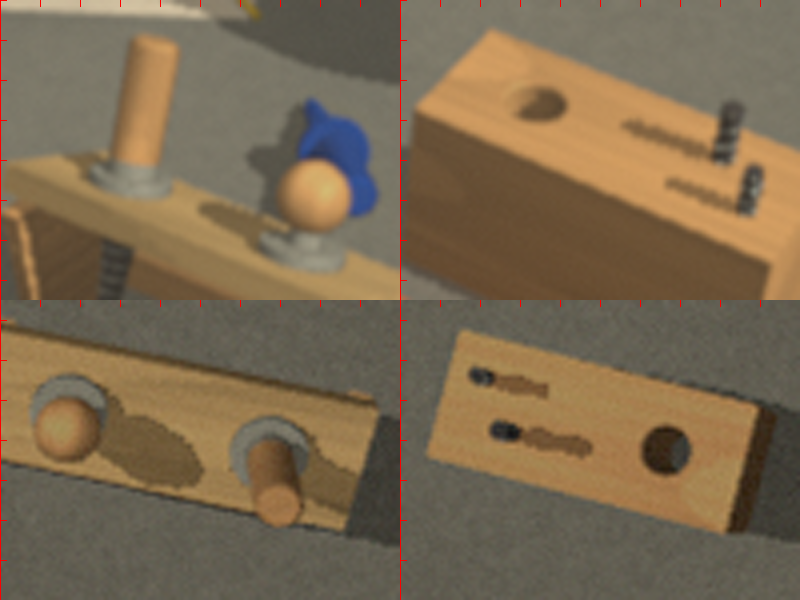

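```bash
cat > h.py <<'E'
import numpy as np
from scipy.spatial.transform import Rotation as R
from scipy.optimize import least_squares
from plant import readout, viewer, order, bot
def proj(c,P):
    p=R.from_euler('xyz',c['rotation']).inv().apply(np.atleast_2d(P)-c['origin'])
    return np.c_[c['cx']+c['fx']*p[:,0]/-p[:,2], c['cy']-c['fy']*p[:,1]/-p[:,2]]
def ray(c,uv):
    d=np.array([(uv[0]-c['cx'])/c['fx'],-(uv[1]-c['cy'])/c['fy'],-1]);return R.from_euler('xyz',c['rotation']).apply(d)
def tri(obs):
    f=lambda P:np.concatenate([proj(c,P)[0]-uv for c,uv in obs])
    s=least_squares(f,[500,0,100]);return s.x,s.fun
def atz(c,uv,z):
    d=ray(c,uv);return c['origin']+d*(z-c['origin'][2])/d[2]
E
python3 - <<'E'
from h import *
S=viewer.camera_info("scene");T=viewer.camera_info("top")
a=lambda x,y:np.array([130+x/4,120+y/4]); b=lambda x,y:np.array([310+(x-400)/4,180+y/4])
c=lambda x,y:np.array([290+x/4,155+(y-300)/4]); d=lambda x,y:np.array([120+(x-400)/4,160+(y-300)/4])
for n,o in dict(ball=[(S,a(313,195)),(T,c(68,430))],bore=[(S,b(537,104)),(T,d(667,450))],cap=[(S,a(155,44)),(T,c(281,505))],collar=[(S,a(132,172)),(T,c(270,452))]).items():
    print(n,*[v.round(1) for v in tri(o)])
print('bore z110',atz(T,d(667,450),110),atz(S,b(537,104),110))
C=np.array([atz(T,d(*p),110)for p in [(462,331),(757,403),(728,533),(428,458)]]);print(C.round(1),C.mean(0))
e=C[0]-C[1]+C[3]-C[2];print('block yaw(y axis)',np.degrees(np.arctan2(e[1],e[0])))
def axis(ps):return np.array([np.sin(.4363)*np.cos(ps),np.sin(.4363)*np.sin(ps),np.cos(.4363)])
def f(q):
    z=axis(q[3]);P=np.array([q[:3]+41*z,q[:3]-41*z]);
    return np.concatenate([(proj(S,P)-[a(155,44),a(132,172)]).ravel(),(proj(T,P)-[c(281,505),c(270,452)]).ravel()])
s=least_squares(f,[500,-200,200,3.1],x_scale=[10,10,10,.1]);print(s.x,np.degrees(s.x[3]),s.fun.round(1))
# rest long edge in top
for z in(150,):
    p=atz(T,c(0,325),z)-atz(T,c(375,402),z);print('rest dir',np.degrees(np.arctan2(p[1],p[0])))
E
```

```text
ball [ 529.2 -115.1  143. ] [ 0.  0.  0. -0.]
bore [500.7 191.9 106.8] [-0.1  0.  -0.1  0. ]
cap [ 483.2 -238.7  188.4] [-0.2 -0.  -0.2  0.1]
collar [ 518.  -243.8  118.8] [-0.3 -0.  -0.3  0.2]
bore z110 [500.7016219  191.02868857 110.        ] [504.42122684 192.78260468 110.        ]
[[575.6 325.9 110. ]
 [531.8 133.6 110. ]
 [448.1 150.5 110. ]
 [493.2 345.6 110. ]] [512.17401165 238.906956   110.        ]
block yaw(y axis) 77.06956113733408
[ 500.55720933 -241.31297678  153.4132328     2.95036683] 169.04356716154228 [-0.2 -0.7 -0.4  0.7 -0.3 -0.  -0.2  0.4]
rest dir 79.11104458755673
```

The geometry agrees: bore ≈(502,191,110), and the rasp grip ≈(500.6,-241.3,153.4) leans towards 169°. The ball is about 129 mm from the rasp axis. I'll move to a pre-grasp 80 mm back along the axis.

```bash
python3 -m creep '.02 .0174 0 0 0 -.0545 100;.02 .0174 0 0 0 -.0545 100;.02 .0174 0 0 0 -.0545 100;.02 .0174 0 0 0 -.0545 100;.02 .0174 0 0 0 -.0545 100;.02 .0174 0 0 0 -.0545 100;.02 .0174 0 0 0 -.0545 100;.02 .0174 0 0 0 -.0545 100'
python3 -m creep '.02 .0174 0 -.0104 -.0535 0 100;.02 .0174 0 -.0104 -.0535 0 100;.02 .0174 0 -.0104 -.0535 0 100;.02 .0174 0 -.0104 -.0535 0 100;.02 .0174 0 -.0104 -.0535 0 100;.02 .0174 0 -.0104 -.0535 0 100;.02 .0174 0 -.0104 -.0535 0 100;.02 .0174 0 -.0104 -.0535 0 100'
python3 -m creep '0 0 0 0 0 0 100;0 0 0 0 0 0 100;0 0 0 0 0 0 100'
cat >> h.py <<'E'
def report(goal=None,Rg=None):
    o=readout.get_obs();r=R.from_euler('xyz',o['tcp_rot']);p=o['tool_pos']
    print('t',round(o['time'],2),'p',p.round(1),'z',r.apply([0,0,1]).round(3),'y',r.apply([0,1,0]).round(3),'F',o['contact_force'].round(1),'w',round(o['grip_width'],1),'ff',round(o['finger_force'],1),'q',o['joint_positions'].round(2))
    if goal is not None: print('shift',(np.array(goal)-p).round(1))
    if Rg is not None: print('turn',(Rg*r.inv()).as_rotvec().round(4))
    return o,r,p
ps=np.radians(169.1);AX=np.array([np.sin(.4363)*np.cos(ps),np.sin(.4363)*np.sin(ps),np.cos(.4363)])
RD=np.array([np.sin(ps),-np.cos(ps),0])  # rest direction
def Rt(lean): # tool orientation for lean angle
    z=-np.array([np.sin(lean)*np.cos(ps),np.sin(lean)*np.sin(ps),np.cos(lean)]);y=-RD
    return R.from_matrix(np.c_[np.cross(y,z),y,z])
E
python3 - <<'E'
from h import *
import cv2
o,r,p=report(np.array([500.6,-241.3,153.4])+127*AX,Rt(.4363))
c=viewer.camera_info("wrist");print(c)
im=viewer.capture("wrist");cv2.imwrite("pics/w1.png",im[:,:,::-1])
g=np.array([500.6,-241.3,153.4]);print(proj(c,[g+41*AX,g-41*AX,g+41*AX+15*RD,g+41*AX-15*RD]).round(1))
E
```

```text
time: 0.77
tool_pos: [288.0, -369.0, 292.0]
tcp_rot: [-3.141, 0.0, -0.194]
contact_force: [-0.1, -0.2, 0.4]
grip_width: 91.7
finger_force: 0.0
time: 1.43
tool_pos: [447.9, -229.9, 292.1]
tcp_rot: [3.142, -0.438, -0.192]
contact_force: [0.8, -0.4, 0.2]
grip_width: 91.8
finger_force: 0.0
time: 1.68
tool_pos: [447.1, -231.1, 292.1]
tcp_rot: [3.141, -0.435, -0.191]
contact_force: [-0.0, -0.9, -0.8]
grip_width: 91.7
finger_force: 0.0
t 1.68 p [ 447.1 -231.1  292.1] z [ 0.414 -0.08  -0.907] y [-0.19  -0.982  0.001] F [-0.  -0.9 -0.8] w 91.7 ff 0.0 q [-0.74  0.14  1.87  0.32  0.78  0.83]
shift [  0.8  -0.1 -23.6]
turn [ 0.0004 -0.0014  0.0006]
{'fx': 330.7483868459763, 'fy': 330.7483868459763, 'cx': 258.2035575335133, 'cy': 189.84706743496648, 'origin': array([ 475.07877816, -236.09154049,  406.75098224]), 'rotation': array([ 1.55570935e-01, -8.25479768e-04, -1.76134514e+00])}
[[258.4 228.1]
 [258.2 192.3]
 [235.3 228.1]
 [281.5 228.1]]
```

View pics/w1.png

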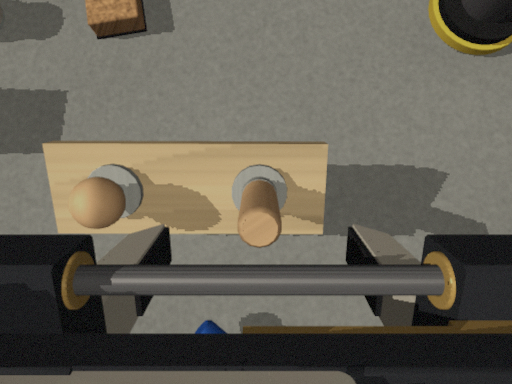

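The wrist view shows the cap centre at (260,227) and the collar at (259,190). The model predicts (258,228) and (258,192), so it is right to about 1 mm. I'll descend along the axis and grip.

```bash
python3 -m creep '.0005 -.0005 -.012 0 0 0 100;.0005 -.0003 -.0115 0 0 0 100;0 0 0 0 0 0 100'
python3 -m creep '.004 -.0008 -.0087 0 0 0 100;.004 -.0008 -.0087 0 0 0 100;.004 -.0008 -.0087 0 0 0 100;.004 -.0008 -.0087 0 0 0 100;.004 -.0008 -.0087 0 0 0 100;.004 -.0008 -.0087 0 0 0 100;.004 -.0008 -.0087 0 0 0 100;.004 -.0008 -.0087 0 0 0 100'
python3 -m creep '0 0 0 0 0 0 100;0 0 0 0 0 0 100;0 0 0 0 0 0 100'
python3 - <<'E'
from h import *
report(np.array([500.6,-241.3,153.4])+50*AX,Rt(.4363))
E
```

```text
time: 1.98
tool_pos: [447.2, -232.1, 266.8]
tcp_rot: [-3.14, -0.432, -0.193]
contact_force: [-1.5, -0.1, -0.0]
grip_width: 91.5
finger_force: 0.0
time: 2.65
tool_pos: [480.7, -238.2, 198.1]
tcp_rot: [3.141, -0.436, -0.191]
contact_force: [-0.0, -0.3, -0.7]
grip_width: 91.8
finger_force: 0.0
time: 2.9
tool_pos: [480.4, -238.1, 199.3]
tcp_rot: [3.141, -0.436, -0.191]
contact_force: [0.2, 0.5, 0.3]
grip_width: 92.2
finger_force: 0.0
t 2.9 p [ 480.4 -238.1  199.3] z [ 0.415 -0.081 -0.906] y [-0.19  -0.982  0.   ] F [0.2 0.5 0.3] w 92.2 ff 0.0 q [-0.7   0.32  1.93  0.41  0.54  0.74]
shift [-0.5  0.8 -0.6]
turn [ 0.0004 -0.0002  0.0009]
```

```bash
python3 -m creep '0 0 0 0 0 0 0;0 0 0 0 0 0 0;0 0 0 0 0 0 0;0 0 0 0 0 0 0;0 0 0 0 0 0 0;0 0 0 0 0 0 0;0 0 0 0 0 0 0;0 0 0 0 0 0 0'
python3 -m creep '0 0 0 0 0 0 0;0 0 0 0 0 0 0;0 0 0 0 0 0 0;0 0 0 0 0 0 0'
python3 -m creep '-.004 .0008 .0087 0 0 0 0;-.004 .0008 .0087 0 0 0 0;0 0 0 0 0 0 0'
python3 - <<'E'
from h import *
report()
E
```

```text
time: 3.57
tool_pos: [480.3, -238.2, 199.2]
tcp_rot: [3.141, -0.436, -0.191]
contact_force: [-0.7, 0.6, 0.1]
grip_width: 43.5
finger_force: 0.0
time: 3.9
tool_pos: [480.2, -238.1, 199.1]
tcp_rot: [3.141, -0.436, -0.191]
contact_force: [0.5, 0.4, 0.1]
grip_width: 29.6
finger_force: 30.0
time: 4.15
tool_pos: [472.1, -236.7, 218.4]
tcp_rot: [3.14, -0.438, -0.191]
contact_force: [0.7, -0.6, -2.1]
grip_width: 29.0
finger_force: 30.0
t 4.15 p [ 472.1 -236.7  218.4] z [ 0.416 -0.082 -0.906] y [-0.19  -0.982  0.002] F [ 0.7 -0.6 -2.1] w 29.0 ff 30.0 q [-0.71  0.28  1.92  0.39  0.59  0.76]
```

Grip holds (29 mm, with a weight signal of about 2 N). Pulling out, lifting, then checking the rasp in the hand.

```bash
python3 -m creep '-.0047 .0009 .0102 0 0 0 0;-.0047 .0009 .0102 0 0 0 0;-.0047 .0009 .0102 0 0 0 0;-.0047 .0009 .0102 0 0 0 0;-.0047 .0009 .0102 0 0 0 0;-.0047 .0009 .0102 0 0 0 0;-.0047 .0009 .0102 0 0 0 0;-.0047 .0009 .0102 0 0 0 0'
python3 -m creep '0 0 .014 0 0 0 0;0 0 .014 0 0 0 0;0 0 .014 0 0 0 0;0 0 .014 0 0 0 0;0 0 .014 0 0 0 0;0 0 .014 0 0 0 0;0 0 0 0 0 0 0;0 0 0 0 0 0 0'
python3 - <<'E'
from h import *
report(None,Rt(.4363))
E
```

```text
time: 4.82
tool_pos: [434.1, -229.2, 298.9]
tcp_rot: [3.141, -0.436, -0.191]
contact_force: [0.3, -0.7, -0.8]
grip_width: 29.5
finger_force: 30.0
time: 5.48
tool_pos: [434.5, -229.3, 382.5]
tcp_rot: [3.14, -0.437, -0.191]
contact_force: [0.1, 0.2, -2.0]
grip_width: 29.3
finger_force: 30.0
t 5.48 p [ 434.5 -229.3  382.5] z [ 0.415 -0.082 -0.906] y [-0.19  -0.982  0.001] F [ 0.1  0.2 -2. ] w 29.3 ff 30.0 q [-0.76  0.04  1.72  0.27  1.02  0.9 ]
turn [0.0014 0.0005 0.0011]
```

```bash
python3 -m creep '-.0016 .0274 0 0 0 0 0;-.0016 .0274 0 0 0 0 0;-.0016 .0274 0 0 0 0 0;-.0016 .0274 0 0 0 0 0;-.0016 .0274 0 0 0 0 0;-.0016 .0274 0 0 0 0 0;-.0016 .0274 0 0 0 0 0;-.0016 .0274 0 0 0 0 0'
python3 -m creep '-.0016 .0274 0 0 0 0 0;-.0016 .0274 0 0 0 0 0;-.0016 .0274 0 0 0 0 0;-.0016 .0274 0 0 0 0 0;-.0016 .0274 0 0 0 0 0;-.0016 .0274 0 0 0 0 0;-.0016 .0274 0 0 0 0 0;-.0016 .0274 0 0 0 0 0'
python3 -m creep '0 0 -.013 0 0 0 0;0 0 -.013 0 0 0 0;0 0 -.013 0 0 0 0;0 0 -.013 0 0 0 0;0 0 -.013 0 0 0 0;0 0 0 0 0 0 0;0 0 0 0 0 0 0'
python3 - <<'E'
from h import *
import cv2
o,r,p=report([409,209.4,304],Rt(.4363))
z=-r.apply([0,0,1])
pred=[p-9*z,p-91*z,p-194*z,[502,191.3,110]]
ims=[]
for n in("scene","top","wrist"):
    c=viewer.camera_info(n);im=viewer.capture(n)[:,:,::-1].copy();cv2.imwrite(f"pics/{n}2.png",im)
    u=proj(c,pred);print(n,u.round(1).tolist())
    x,y=(u[2:].mean(0)).astype(int);x=int(np.clip(x-67,0,377));y=int(np.clip(y-67 if n!="scene" else y-90,0,249));print('crop',x,y)
    ims.append(cv2.resize(im[y:y+135,x:x+130],None,fx=2,fy=2,interpolation=cv2.INTER_CUBIC) if 0 else cv2.resize(im[y:y+130,x:x+130],(390,390),interpolation=cv2.INTER_CUBIC))
cv2.imwrite("pics/m2.png",np.hstack(ims[:2]))
cv2.imwrite("pics/w2c.png",ims[2])
E
```

```text
time: 6.15
tool_pos: [420.9, -8.8, 380.8]
tcp_rot: [3.141, -0.434, -0.191]
contact_force: [0.1, 0.2, -2.4]
grip_width: 29.4
finger_force: 30.0
time: 6.82
tool_pos: [408.1, 210.4, 380.7]
tcp_rot: [3.14, -0.434, -0.19]
contact_force: [0.4, 0.6, -1.4]
grip_width: 29.2
finger_force: 30.0
time: 7.4
tool_pos: [408.4, 208.8, 315.9]
tcp_rot: [3.139, -0.433, -0.19]
contact_force: [-0.2, 0.4, -1.2]
grip_width: 29.6
finger_force: 30.0
t 7.4 p [408.4 208.8 315.9] z [ 0.412 -0.082 -0.908] y [-0.19  -0.982  0.002] F [-0.2  0.4 -1.2] w 29.6 ff 30.0 q [ 0.44  0.07  1.87 -0.33  0.87  2.38]
shift [  0.6   0.6 -11.9]
turn [ 0.0015 -0.0033  0.0008]
scene [[373.2, 104.5], [361.5, 143.8], [347.7, 190.6], [343.8, 205.2]]
crop 278 107
top [[162.5, 234.9], [172.7, 219.1], [183.8, 202.0], [186.7, 197.0]]
crop 118 132
wrist [[260.2, 313.2], [259.6, 226.6], [259.3, 183.0], [258.3, 174.7]]
crop 191 111
```

View pics/m2.png

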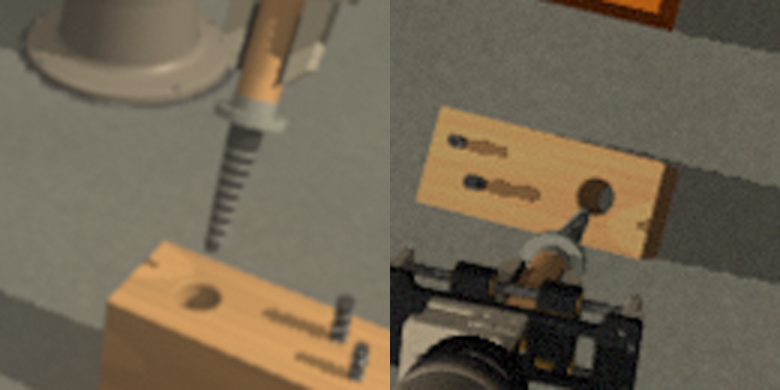

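View pics/wrist2.png

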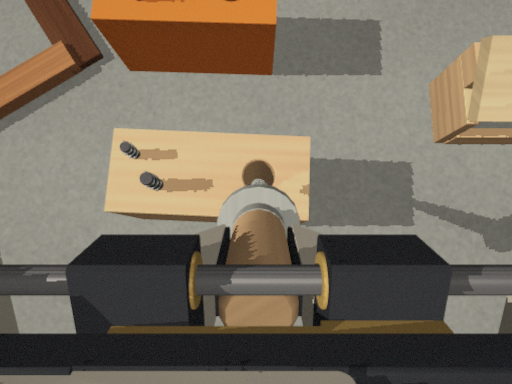

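Tip and bore agree with the predictions to within about 1 px in all three views: scene (348.7,190.3), top (183.7,202.7), wrist bore (258,176). The rasp keeps its 25° lean in the hand. Letting the point in, along its axis.

```bash
python3 -m creep '.0003 .0003 -.006 0 0 0 0;.0003 .0003 -.006 0 0 0 0;.0028 -.0005 -.006 0 0 0 0;.0028 -.0005 -.006 0 0 0 0;.0028 -.0005 -.006 0 0 0 0;.0028 -.0005 -.006 0 0 0 0;.0028 -.0005 -.006 0 0 0 0;.0028 -.0005 -.006 0 0 0 0'
python3 -m creep '0 0 0 0 0 0 0;0 0 0 0 0 0 0;0 0 0 0 0 0 0'
python3 - <<'E'
from h import *
o,r,p=report([425.6,206.2,267.8],Rt(.4363))
z=-r.apply([0,0,1]);tip=p-194*z;print('tip rel bore',(tip-[502,191.3,110]).round(1))
for k in np.linspace(.4363,0,9): print(k.round(3),((tip+[-0.,0,0])-194*Rt(k).apply([0,0,1])-p).round(1))
E
```

```text
time: 8.22
tool_pos: [426.8, 206.5, 268.4]
tcp_rot: [3.141, -0.436, -0.191]
contact_force: [-0.9, -0.3, -1.7]
grip_width: 29.4
finger_force: 30.0
time: 8.47
tool_pos: [426.6, 206.7, 269.3]
tcp_rot: [3.141, -0.436, -0.191]
contact_force: [-0.2, -0.7, -1.4]
grip_width: 29.8
finger_force: 30.0
t 8.47 p [426.6 206.7 269.3] z [ 0.415 -0.081 -0.906] y [-0.19  -0.982  0.   ] F [-0.2 -0.7 -1.4] w 29.8 ff 30.0 q [ 0.42  0.15  1.92 -0.37  0.73  2.42]
shift [-1.  -0.5 -1.5]
turn [ 0.0003 -0.0001  0.0011]
tip rel bore [  5.   -0.2 -16.5]
0.436 [-0.  -0.1 -0. ]
0.382 [ 9.5 -2.   4.2]
0.327 [19.2 -3.8  7.9]
0.273 [29.2 -5.8 11. ]
0.218 [39.2 -7.7 13.6]
0.164 [49.4 -9.7 15.6]
0.109 [ 59.7 -11.6  17. ]
0.055 [ 70.1 -13.6  17.9]
0.0 [ 80.5 -15.6  18.2]
```

Tip is about 16.5 mm down, at full lean and without contact. Straightening about the point, easing it to the bore's centre.

```bash
python3 -m creep '.0089 -.0019 .0042 .0104 .0535 0 0;.0091 -.0019 .0037 .0104 .0535 0 0;.0094 -.0019 .0031 .0104 .0535 0 0;.0094 -.0019 .0026 .0104 .0535 0 0;.0096 -.0019 .002 .0104 .0535 0 0;.0097 -.0019 .0014 .0104 .0535 0 0;.0098 -.0019 .0009 .0104 .0535 0 0;.0098 -.0019 .0003 .0104 .0535 0 0'
python3 -m creep '0 0 0 0 0 0 0;0 0 0 0 0 0 0;0 0 0 0 0 0 0'
python3 - <<'E'
from h import *
import cv2
o,r,p=report(None,Rt(0))
z=-r.apply([0,0,1]);tip=p-194*z;print('tip rel bore',(tip-[502,191.3,110]).round(1))
ims=[]
for n in("scene","top"):
    c=viewer.camera_info(n);im=viewer.capture(n)[:,:,::-1].copy()
    u=proj(c,[p-9*z,p-91*z,p-99*z,[502,191.3,110]]);print(n,u.round(1).tolist())
    x,y=u[3].astype(int)-[65,85];print('crop',x,y)
    ims.append(cv2.resize(im[y:y+130,x:x+130],(390,390),interpolation=cv2.INTER_CUBIC))
cv2.imwrite("pics/m3.png",np.hstack(ims))
E
```

```text
time: 9.13
tool_pos: [502.9, 191.5, 288.2]
tcp_rot: [-3.141, 0.001, -0.191]
contact_force: [-0.2, 0.4, -1.6]
grip_width: 29.4
finger_force: 30.0
time: 9.38
tool_pos: [501.6, 191.5, 287.3]
tcp_rot: [3.141, -0.001, -0.191]
contact_force: [-0.4, -0.1, -2.2]
grip_width: 29.6
finger_force: 30.0
t 9.38 p [501.6 191.5 287.3] z [ 0.001 -0.    -1.   ] y [-0.19  -0.982  0.   ] F [-0.4 -0.1 -2.2] w 29.6 ff 30.0 q [ 0.22  0.37  1.5  -0.    1.27  1.98]
turn [0.0005 0.0007 0.0008]
tip rel bore [ -0.3   0.1 -16.7]
scene [[353.0, 137.4], [348.3, 172.2], [347.9, 175.4], [343.8, 205.2]]
crop 278 120
top [[173.8, 194.4], [180.5, 195.8], [181.1, 195.9], [186.7, 197.0]]
crop 121 111
```

View pics/m3.png

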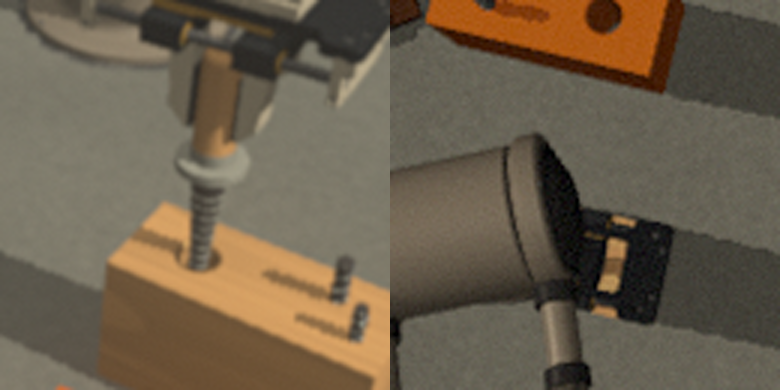

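Rasp is upright in the mouth, with the shaft at crop (200,262) near the bore centre (199,257). Lowering it.

```bash
python3 -m creep '0 0 -.009 0 0 0 0;0 0 -.009 0 0 0 0;0 0 -.009 0 0 0 0;0 0 -.009 0 0 0 0;0 0 -.009 0 0 0 0;0 0 -.009 0 0 0 0;0 0 -.009 0 0 0 0;0 0 -.009 0 0 0 0'
python3 -m creep '0 0 0 0 0 0 0;0 0 0 0 0 0 0'
python3 -m creep '0 0 -.002 0 0 0 0;0 0 -.001 0 0 0 0;0 0 -.001 0 0 0 0;0 0 0 0 0 0 0'
```

```text
time: 10.15
tool_pos: [502.1, 191.4, 214.3]
tcp_rot: [3.141, 0.0, -0.191]
contact_force: [0.1, -0.9, -2.2]
grip_width: 29.7
finger_force: 30.0
time: 10.32
tool_pos: [502.0, 191.4, 214.7]
tcp_rot: [3.141, 0.001, -0.191]
contact_force: [0.4, 0.8, -1.7]
grip_width: 29.4
finger_force: 30.0
time: 10.65
tool_pos: [502.2, 191.5, 211.5]
tcp_rot: [-3.142, -0.0, -0.191]
contact_force: [-0.3, -0.6, -2.2]
grip_width: 29.3
finger_force: 30.0
```

```bash
python3 -m creep '0 0 -.001 0 0 0 0;0 0 -.001 0 0 0 0;0 0 0 0 0 0 0'
python3 -m creep '0 0 -.001 0 0 0 0;0 0 0 0 0 0 0'
```

```text
time: 10.9
tool_pos: [502.1, 191.4, 209.2]
tcp_rot: [3.141, 0.0, -0.191]
contact_force: [0.5, -0.0, -1.4]
grip_width: 29.6
finger_force: 30.0
time: 11.07
tool_pos: [502.1, 191.4, 208.2]
tcp_rot: [3.141, 0.0, -0.191]
contact_force: [-0.7, -0.1, -2.9]
grip_width: 29.5
finger_force: 30.0
```

```bash
python3 -m creep '0 0 -.001 0 0 0 0;0 0 0 0 0 0 0'
python3 -m creep '0 0 -.001 0 0 0 0;0 0 0 0 0 0 0'
```

```text
time: 11.23
tool_pos: [502.2, 191.4, 208.0]
tcp_rot: [-3.142, -0.001, -0.191]
contact_force: [-1.2, 0.2, 3.7]
grip_width: 29.3
finger_force: 30.0
time: 11.4
tool_pos: [502.2, 191.4, 207.9]
tcp_rot: [-3.141, -0.001, -0.191]
contact_force: [-3.7, -2.0, 10.8]
grip_width: 29.4
finger_force: 30.0
```

The collar has seated: contact at TCP z=208 against 209 expected. Relieve, release, retreat.

```bash
python3 -m creep '0 0 .001 0 0 0 0;0 0 0 0 0 0 100;0 0 0 0 0 0 100;0 0 0 0 0 0 100;0 0 0 0 0 0 100;0 0 0 0 0 0 100;0 0 0 0 0 0 100;0 0 0 0 0 0 100'
python3 -m creep '0 0 0 0 0 0 100;0 0 0 0 0 0 100;0 0 0 0 0 0 100;0 0 0 0 0 0 100;0 0 0 0 0 0 100;0 0 0 0 0 0 100'
python3 -m creep '0 0 .008 0 0 0 100;0 0 .012 0 0 0 100;0 0 .015 0 0 0 100;0 0 .02 0 0 0 100;0 0 .02 0 0 0 100;0 0 .02 0 0 0 100;0 0 .02 0 0 0 100;0 0 .01 0 0 0 100'
python3 -m creep '0 0 0 0 0 0 100;0 0 0 0 0 0 100;0 0 0 0 0 0 100'
python3 - <<'E'
from h import *
import cv2
report()
im=viewer.capture("scene")[:,:,::-1];cv2.imwrite("pics/s4.png",im)
E
```

```text
time: 12.07
tool_pos: [502.2, 191.4, 207.3]
tcp_rot: [3.141, 0.0, -0.191]
contact_force: [-0.3, 0.1, 0.0]
grip_width: 71.6
finger_force: 0.0
time: 12.57
tool_pos: [502.2, 191.4, 207.3]
tcp_rot: [3.142, -0.0, -0.191]
contact_force: [-0.1, 0.4, 0.1]
grip_width: 91.5
finger_force: 0.0
time: 13.23
tool_pos: [502.6, 191.6, 335.6]
tcp_rot: [-3.14, -0.004, -0.191]
contact_force: [-0.1, 0.5, 0.6]
grip_width: 91.6
finger_force: 0.0
time: 13.48
tool_pos: [501.7, 191.3, 331.1]
tcp_rot: [3.141, 0.002, -0.191]
contact_force: [-0.0, -0.2, -0.5]
grip_width: 92.0
finger_force: 0.0
t 13.48 p [501.7 191.3 331.1] z [-0.002 -0.001 -1.   ] y [-0.19  -0.982  0.001] F [-0.  -0.2 -0.5] w 92.0 ff 0.0 q [ 0.22  0.34  1.42 -0.    1.38  1.98]
```

View pics/s4.png

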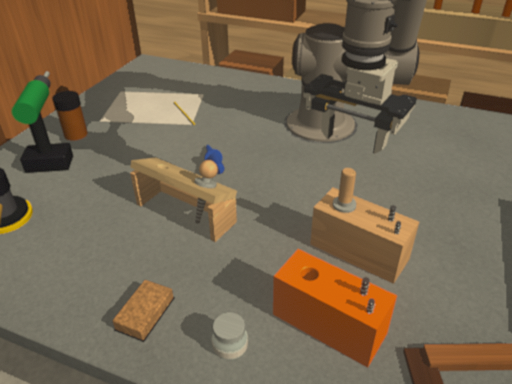

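The rasp stands upright with its collar on the block at (345,203). The awl ball is unmoved at (208,169), and the gripper is clear. Handing in.

```bash
python3 -c "
from plant import order
print(order.close_job())"
```

```text
the job is handed in; nothing more can be done
None
```

The rasp stands upright in the wide bore of the wooden block with its collar on the block and the gripper clear; the awl still sits where it was in the rest, and the job is handed in (the hand-in returned no verdict).

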